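# Load a handset into the sprung bonding jig

## Robot

A 6-joint arm with a two-finger parallel gripper is mounted at the origin on the work surface. World frame = base frame: x ahead of the robot, y to its left, z up, the work surface at z = 0. Lengths are in m, angles in rad, forces in N, time in s.
With the tool pointing down it reaches from about 0.25 to 0.775 m from the base axis. Payload 4 kg.
Tool frame: the origin (TCP) lies at the very end of the fingers, on their centre line; the grasp point (between the pads) lies 19 mm behind it (robot.hold_point_z is the distance from the TCP to the grasp point, in m); z points along the fingers, y is the line along which they close (so a half turn about z gives the same grasp; the last joint's range is limited). The gripper opens to 94 mm and grips with 3 to 60 N. Pads are 16 mm wide; open, the fingers measure 119 mm over their backs; the gripper's body (75 mm by 177 mm) begins 78 mm behind the grasp point.
Start: joints at [-1.29, 0.087, 1.371, -0, 1.684, -0.103], TCP at [0.206, -0.51, 0.206] pointing down, gripper open.
Joint ranges: [-3.1, 3.1], [-0.76, 2.03], [0.27, 2.55], [-1.08, 4.22], [0.17, 2.65], [-2.57, 2.57]. Speed limits (rad/s): [2.79, 2.79, 3.14, 3.14, 3.14, 3.14].

## Interface

Orientations are given as [roll, pitch, yaw] about the fixed x, y, z axes, in that order (R = Rz(yaw) Ry(pitch) Rx(roll)).
In Python, from bench import robot gives the robot as it stands.
- The arm moves only by the tool carry_out, never from a script. Its argument "steps" is a list of rows, each a list of 3 entries, a list of its own where there are three numbers: the shift along the tool's x, y, z in m, then the turn about the tool's z in units of 10 degrees (1.0 is 10 degrees), then the closure, from -1 (fully open) to 1 (shut). In form: [[[tx, ty, tz], roll, jaw], ...]. A call has 1 to 10 rows; each row is the pose to reach, as a shift and turn from the pose commanded when the call began, along the tool's axes at that moment; what a row does not reach only later rows make up. A row lasts 1/8 s, in which the tool goes at most 62.5 mm and 10.7 degrees, less where a joint would pass 70% of its speed; a pose out of reach is approached as far as the arm can. A call with a gripper value outside its range is refused whole. The fingers move at their own pace and stop on an object; the grip force is fixed at half the most. Time passes only in rows, so rows that repeat a pose let the fingers close. It gives the time, the measured TCP pose, the force, the opening and the grip force at its end, in the units of the state.
- robot.get_obs(): the state, without advancing time (a new reading comes with each control period).
- robot.snapshot(name): name is "scene" or "side" or "wrist"; returns a dict with "image" (400x640x3 uint8, red, green, blue), "z_map" (400x640 float32, m along the optical axis (not along the pixel's ray), 0 where there is no reading), "mtx" (3x3 intrinsics, pixels), "R" (3x3) and "t" (3): a world point X has camera coordinates R X + t. Camera axes: x right, y down, z forward; pixel columns grow to the right and rows downward; lengths in m; the calibration is good to about 2 mm. The wrist camera is an equidistant fisheye: a pixel r from the principal point sees the ray r / f radians off the axis. A picture is of the moment at which its call begins.
- robot.close_job(): hands the job in; it is judged then, once.
The state is a dict: "time": time; "joint_positions": joint angles; "qvel": joint speeds; "joint_torque": joint torques, N m; "tool_pos": TCP position; "ee_rot": TCP orientation; "wrist_force": force on the tool from outside, world axes, zero at the start; "wrist_torque": the same for the moment, N m; "width": finger opening in m; "finger_force": force on a finger pad.
Only numpy, scipy, OpenCV 4.12 (cv2) and the standard library are available. Lean on these libraries where they do the work, as an engineer would, in place of code of your own. Each camera call takes 0.05 s, during which the arm holds its last target. There are 200 camera calls.

## Task

The handset has been glued and must cure under weight. In the bonding jig, lay the open housing down flat in the nest between the white guides, then the small display that matches it on the housing with the glass up, then the pressure plate on the display with its post up, and last slip the steel disc weight down over the post, so that the sprung bed goes down to its stop. Set each part down gently and squarely, and leave the large display, the flux jar, the solder reel and the tweezers where they lie.

Things in the scene. Friction and masses are not known exactly. Their poses are not given: they have to be found in the camera images.
- housing_center (a point): open metal back housing of a compact handset, a shallow rectangular tray 60 (x) by 124 (y) by 12 high, aluminium rim 3.5 wide, battery and green circuit board lying inside below the rim; about 100 g. The point is its middle, half-way up (6 above its underside). It lies flat, open side up: z up, y along its length. Its two ends fit either way round. (mm)
- display_center (a point): the matching small display: slab 60 (x) by 124 (y) by 8 thick with white border and dark glass, glass up; about 60 g. The point is its middle, 4 above its underside; z out of the glass, y along its length. Fits either way round. It has the same outline as the housing and rests on the housing's rim. (mm)
- plate_post (a point): pressure plate: aluminium plate with rubber underside, 58 (x) by 122 (y) by 8 thick, with an upright square steel post 12 by 12, 36 high, on its middle to carry it by; about 160 g. The point is the middle of the post, 26 above the plate's underside and 18 above its upper face. z up along the post, y along the plate; the post's faces look along x and y. (mm)
- weight_center (a point): steel disc weight, a ring of diameter 60 and height 22 with a round bore of diameter 24 through it, lying flat; about 420 g. The point is on its axis, half-way up (11 above its underside). z along the axis. (mm)
- bed_top (a point): sprung bed of the bonding jig: rubber-faced plate 54 (x) by 116 (y) in the nest, afloat on springs. The point is the centre of its upper face, 34 above the bench when empty; it moves with the bed, which sinks straight down about 1.5 per 100 g of load and meets its stop after 8 (at 26), where it rests under all four parts. y along the nest's length, z up. (mm)
- jig: bonding jig, fixed: base 104 (x) by 164 (y), upper face 12 above the bench. Six white guides round the nest: at x +-31.5, 14 wide, centred at y +-46 (so the middle 78 of each long side is free for fingers); at y +-63.5, 26 wide. Inner faces (1.5 clearance a side) upright to 54 above the bench, then lean out 27 degrees to 66 as lead-in. Origin under its centre. (mm)
- large_display_center (a point): display of a larger handset, not part of this job: 74 (x) by 158 (y) by 8, white border and dark glass, lying glass up. The point is its middle. Stays where it is. (mm)
- flux_jar: small amber jar with black lid, diameter 36, height 34, standing; origin at the centre of its underside. Stays where it is. (mm)
- solder_reel: white reel of solder wire standing on its flange, diameter 42, height 40; origin at the centre of its underside. Stays where it is. (mm)
- tweezers: steel tweezers, 125 long (x), 18 wide, 9 high, lying on the bench; origin under their middle. Stay where they are. (mm)
Things that resemble listed ones, but are neither listed nor needed, are in the scene too. What is shaped like the part that bears housing_center but brown is not meant.

How it is judged:
By the outcome, as a careful person would: the job done as asked, in the order asked, and still so for the second after the job is handed in, with the robot touching nothing.
It also fails if it takes over 118 s, if anything falls off the work surface, if the arm or the gripper's body presses on something with over 40 N, if the wrist force passes 120 N, or if a joint passes its speed limit or range.

## Working session

There is one attempt and no reset: what is moved stays moved. The work goes in short steps, Python scripts to look and compute and a tool call to move; the robot and the scene stay as the last step left them, time stands still between calls to the robot, and variables do not carry over. Pictures are saved under pics/ and viewed, at most 15 in all, crops included, and the job is handed in when it is done.

Besides the shell and the picture viewer there is one more tool, called after ">>>" as name(argument=value, ...) on one line, values as JSON. carry_out: Moves the arm, as the interface text tells. Its arguments: {"type":"object","properties":{"steps":{"type":"array","items":{"type":"array"}}},"required":["steps"]}

```bash
ls; mkdir -p pics; python3 - <<'E'
from bench import robot
import cv2,numpy as np
o=robot.get_obs();print({k:np.round(v,3).tolist() for k,v in o.items()})
for n in("scene","side"):
    s=robot.snapshot(n);np.savez(f"{n}0.npz",**s);cv2.imwrite(f"pics/{n}0.png",s["image"][:,:,::-1])
    print(n,s["mtx"].round(1).tolist(),s["R"].round(3).tolist(),s["t"].round(3).tolist())
E
```

```text
pics
{'time': 0.0, 'joint_positions': [-1.29, 0.088, 1.372, -0.0, 1.684, -0.103], 'qvel': [-0.0, -0.0, -0.001, 0.001, -0.002, -0.002], 'joint_torque': [-0.002, -34.018, -30.243, 0.071, 0.033, -0.0], 'tool_pos': [0.206, -0.509, 0.204], 'ee_rot': [-3.139, -0.0, 0.384], 'wrist_force': [-0.04, 0.863, -0.159], 'wrist_torque': [0.022, -0.012, -0.044], 'finger_force': 0.0, 'width': 0.094}
scene [[366.3, 0.0, 319.6], [0.0, 366.3, 200.5], [0.0, 0.0, 1.0]] [[0.772, 0.636, 0.007], [0.513, -0.617, -0.596], [-0.375, 0.464, -0.803]] [-0.318, -0.354, 1.559]
side [[416.5, 0.0, 322.1], [0.0, 416.5, 196.6], [0.0, 0.0, 1.0]] [[-0.966, -0.259, 0.016], [-0.203, 0.719, -0.664], [0.161, -0.645, -0.747]] [0.502, 0.269, 1.114]
```

View pics/scene0.png

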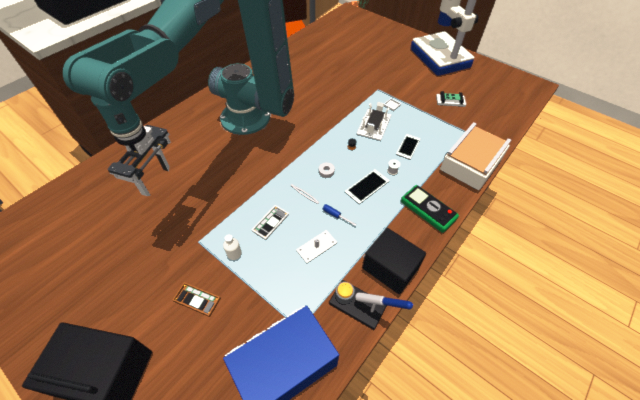

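View pics/side0.png

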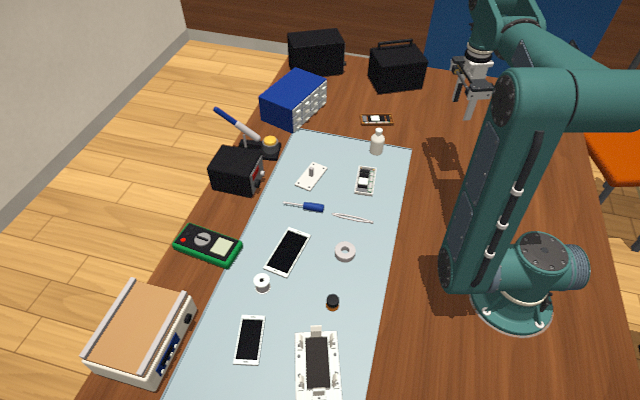

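Scene picture: the housing is at (270,222), with a brown lookalike at (197,299) that is not meant. The small display is at (408,147) and the large one at (367,186). The plate is at (317,246), the weight at (327,170), with the reel at (393,166) and the jar at (352,144), and the jig at (374,122). The side view shows the same layout: housing (366,180), plate (311,176), small display (249,340), weight (345,251), jig (317,365).

```bash
cat > h.py <<'E'
import numpy as np,cv2
def world(s):
    z=s["z_map"];K=s["mtx"];v,u=np.mgrid[:z.shape[0],:z.shape[1]]
    c=np.stack([(u-K[0,2])/K[0,0]*z,(v-K[1,2])/K[1,1]*z,z],-1)
    W=(c-s["t"])@s["R"];W[z<=0]=np.nan
    return W
def ortho(s,x0,x1,y0,y1,h,res=0.001):
    """image rectified to plane z=h; rows: x from x1 downto x0 ; cols: y from y1 to y0"""
    X,Y=np.meshgrid(np.arange(x1,x0,-res),np.arange(y1,y0,-res),indexing='ij')
    P=np.stack([X,Y,np.full_like(X,h)],-1)@s["R"].T+s["t"]
    K=s["mtx"];u=K[0,0]*P[...,0]/P[...,2]+K[0,2];v=K[1,1]*P[...,1]/P[...,2]+K[1,2]
    return cv2.remap(s["image"],u.astype(np.float32),v.astype(np.float32),cv2.INTER_LINEAR)
E
python3 - <<'E'
import numpy as np,cv2
from h import *
S={n:dict(np.load(f"{n}0.npz")) for n in("scene","side")}
px={"scene":dict(housing=(270,222),plate=(317,246),disp=(408,147),weight=(327,170),jig=(374,122),large=(367,186),mat=(300,205),reel=(393,166),jar=(352,144),twz=(305,194)),
"side":dict(housing=(366,180),plate=(311,180),disp=(249,340),weight=(345,251),jig=(317,365),large=(288,252),mat=(330,290),reel=(262,283),jar=(333,301),twz=(353,217))}
for n,s in S.items():
    W=world(s)
    for k,(u,v) in px[n].items():
        p=W[v-9:v+10,u-9:u+10].reshape(-1,3);p=p[~np.isnan(p[:,0])]
        c=W[v,u]; print(n,k,c.round(3),"z med",np.median(p[:,2]).round(3),"max",p[:,2].max().round(3))
    # components above mat, within table region
    for lo,hi in((0.004,0.10),):
        m=((W[...,2]>lo)&(W[...,2]<hi)&(W[...,0]>0.2)&(W[...,0]<0.8)&(abs(W[...,1])<0.6)).astype(np.uint8)
        nn,l,st,_=cv2.connectedComponentsWithStats(m)
        for i in range(1,nn):
            if st[i,4]>60:
                q=W[l==i];zt=np.percentile(q[:,2],90)
                t=q[abs(q[:,2]-np.median(q[:,2]))<0.004] 
                r=cv2.minAreaRect((q[:,:2]*1000).astype(np.float32))
                print(n,st[i].tolist(),"z50,90",np.median(q[:,2]).round(3),zt.round(3),np.round(r[0]),np.round(r[1]),round(r[2],1))
E
```

```text
scene housing [ 0.457 -0.317  0.007] z med 0.007 max 0.015
scene plate [ 0.641 -0.291  0.015] z med 0.008 max 0.046
scene disp [0.63  0.286 0.007] z med 0.007 max 0.014
scene weight [ 0.455 -0.008 -0.001] z med 0.006 max 0.03
scene jig [0.459 0.293 0.035] z med 0.033 max 0.066
scene large [0.621 0.017 0.011] z med 0.008 max 0.015
scene mat [ 0.486 -0.197  0.002] z med 0.001 max 0.007
scene reel [0.652 0.131 0.044] z med 0.003 max 0.045
scene jar [0.464 0.135 0.033] z med 0.002 max 0.038
scene twz [ 0.466 -0.148 -0.   ] z med 0.001 max 0.013
scene [356, 96, 45, 46, 900] z50,90 0.019 0.049 [431. 369.] [129. 298.] 12.9
scene [396, 133, 24, 28, 347] z50,90 0.008 0.011 [625. 294.] [ 65. 146.] 15.5
scene [345, 138, 12, 13, 98] z50,90 0.027 0.035 [444. 153.] [41. 61.] 38.1
scene [440, 152, 12, 20, 96] z50,90 0.06 0.086 [783. 287.] [19. 82.] 15.7
scene [386, 159, 15, 15, 148] z50,90 0.037 0.041 [638. 162.] [50. 77.] 39.9
scene [319, 162, 16, 16, 186] z50,90 0.02 0.024 [457. -13.] [57. 70.] 22.1
scene [345, 170, 44, 34, 701] z50,90 0.008 0.011 [618.  20.] [161.  89.] 79.8
scene [291, 183, 28,
[... 1515 characters left out ...]
. 143.] 4.6
side [282, 200, 46, 13, 219] z50,90 0.019 0.026 [ 620. -158.] [147.  44.] 4.6
side [263, 227, 48, 51, 1194] z50,90 0.008 0.01 [618.  21.] [165.  85.] 82.7
side [213, 235, 32, 34, 658] z50,90 0.034 0.039 [772.  73.] [106.  56.] 88.7
side [334, 241, 22, 21, 339] z50,90 0.021 0.024 [460. -15.] [63. 63.] 41.3
side [254, 273, 17, 21, 265] z50,90 0.039 0.042 [648. 138.] [40. 60.] 20.1
side [326, 291, 15, 20, 193] z50,90 0.032 0.036 [448. 139.] [55. 34.] 70.0
side [137, 293, 60, 98, 1749] z50,90 0.069 0.093 [782. 361.] [210.  22.] 86.4
side [233, 315, 33, 51, 1224] z50,90 0.008 0.01 [626. 293.] [ 66. 127.] 12.6
side [294, 325, 49, 75, 3107] z50,90 0.03 0.042 [450. 301.] [110. 178.] 19.1
```

```bash
cat >> h.py <<'E'
from scipy.spatial.transform import Rotation as Ro
def go(robot,x,y,z,yaw):
    "print tool-frame shift (mm) and turn (10 deg) to world TCP target (m, deg)"
    o=robot.get_obs();R=Ro.from_euler('xyz',o["ee_rot"])
    d=R.inv().apply(np.array([x,y,z])-o["tool_pos"])
    a=np.degrees(o["ee_rot"][2]);t=-((yaw-a+180)%360-180)
    print("t",round(o["time"],2),"at",np.round(o["tool_pos"],4),"rpy",np.degrees(o["ee_rot"]).round(2),"shift mm",(d*1000).round(1),"roll",round(t/10,3),"w",round(o["width"],4),"F",np.round(o["wrist_force"],1))
E
python3 - <<'E'
from bench import robot
from h import *
go(robot,.455,-.317,.2,90)
E
```

```text
t 0.1 at [ 0.2058 -0.5095  0.2045] rpy [-1.7989e+02 -1.0000e-02  2.1990e+01] shift mm [303.1 -85.2   4.7] roll -6.801 w 0.0941 F [ 0.3  0.7 -0.5]
```

>>> carry_out(steps=[[[0.303,-0.085,0.005],-6.8,-1],[[0.303,-0.085,0.005],-6.8,-1],[[0.303,-0.085,0.005],-6.8,-1],[[0.303,-0.085,0.005],-6.8,-1],[[0.303,-0.085,0.005],-6.8,-1],[[0.303,-0.085,0.005],-6.8,-1],[[0.303,-0.085,0.005],-6.8,-1],[[0.303,-0.085,0.005],-6.8,-1],[[0.303,-0.085,0.005],-6.8,-1]])

```text
time: 1.23
tool_pos: [0.4548, -0.3178, 0.2001]
ee_rot: [-3.141, -0.0, 1.569]
wrist_force: [-0.2, -0.0, 0.4]
width: 0.0943
finger_force: 0.0
```

```bash
python3 - <<'E'
from bench import robot
from h import *
go(robot,.455,-.317,.2,90)
s=robot.snapshot("wrist");np.savez("w1.npz",**s,tp=robot.get_obs()["tool_pos"])
cv2.imwrite("pics/w1.png",s["image"][:,:,::-1])
print(s["mtx"].round(1).tolist(),s["R"].round(3).tolist(),s["t"].round(3).tolist(),(s["z_map"]>0).mean(), (-s["R"].T@s["t"]).round(3))
E
```

```text
t 1.23 at [ 0.4548 -0.3178  0.2001] rpy [-1.7997e+02 -2.0000e-02  8.9910e+01] shift mm [0.8 0.2 0.1] roll -0.009 w 0.0943 F [-0.2 -0.   0.4]
[[309.7, 0.0, 319.9], [0.0, 309.7, 196.4], [0.0, 0.0, 1.0]] [[1.0, -0.002, -0.0], [-0.002, -0.965, 0.261], [-0.001, -0.261, -0.965]] [-0.455, -0.333, 0.303] 0.98803125 [ 0.455 -0.243  0.379]
```

View pics/w1.png

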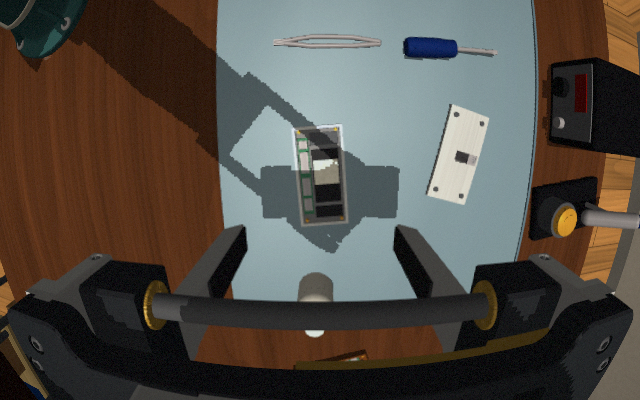

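The wrist view shows the aluminium housing between the fingers, with corners near (294,126), (342,124), (348,222) and (303,226). The plate with its post is at (458,155), and a bottle stands at (315,300). The brown housing is at the bottom edge.

```bash
cat >> h.py <<'E'
def fproj(s,P):
    c=P@s["R"].T+s["t"];rxy=np.hypot(c[...,0],c[...,1])+1e-12;th=np.arctan2(rxy,c[...,2])
    K=s["mtx"];return K[0,0]*th*c[...,0]/rxy+K[0,2],K[1,1]*th*c[...,1]/rxy+K[1,2]
def fortho(s,cx,cy,h,half=.09,res=.0005):
    "top view: right=+x, up=+y"
    n=int(2*half/res);g=(np.arange(n)-n/2+.5)*res
    X,Y=np.meshgrid(cx+g,cy-g);u,v=fproj(s,np.stack([X,Y,np.full_like(X,h)],-1))
    return cv2.remap(s["image"],u.astype(np.float32),v.astype(np.float32),cv2.INTER_LINEAR)
def ray(s,px,h):
    px=np.asarray(px,float);K=s["mtx"];d=(px-K[:2,2])/K[0,0];r=np.hypot(d[:,0],d[:,1])
    c=np.c_[d*(np.sin(r)/r)[:,None],np.cos(r)]@s["R"];o=-s["R"].T@s["t"]
    return o+c*((h-o[2])/c[:,2])[:,None]
E
python3 - <<'E'
from h import *
s=dict(np.load("w1.npz"))
a=fortho(s,.455,-.317,.012);b=fortho(s,.635,-.289,.008)
for im in(a,b):
    for i in range(0,360,40): im[i,::4]=(255,0,0);im[::4,i]=(255,0,0)
cv2.imwrite("pics/o1.png",np.hstack([a,b])[:,:,::-1])
E
```

```text
(no output)
```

View pics/o1.png

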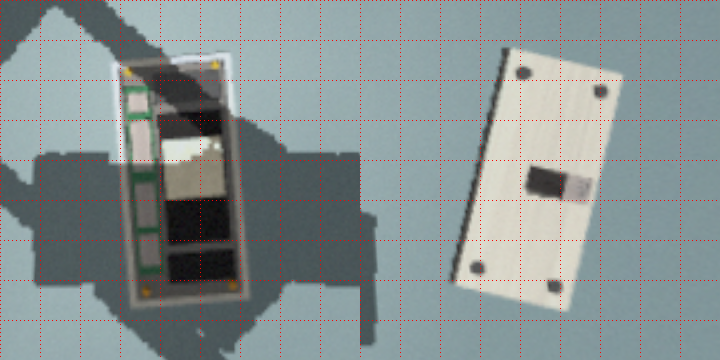

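The ortho crop confirms the aluminium housing, centred at (0.455, -0.317) with yaw +4.5°. The plate is at (0.634, -0.289) with yaw -13°. Next: descend and grip the housing.

>>> carry_out(steps=[[[0.001,0,0.05],-0.45,-1],[[0.001,0,0.1],-0.45,-1],[[0.001,0,0.14],-0.45,-1],[[0.001,0,0.17],-0.45,-1],[[0.001,0,0.185],-0.45,-1],[[0.001,0,0.192],-0.45,-1],[[0.001,0,0.196],-0.45,-1],[[0.001,0,0.196],-0.45,-1]])

```text
time: 2.28
tool_pos: [0.4556, -0.3172, 0.0054]
ee_rot: [3.14, 0.001, 1.649]
wrist_force: [0.7, -0.3, 0.5]
width: 0.0935
finger_force: 0.0
```

>>> carry_out(steps=[[[0,0,0],0,1],[[0,0,0],0,1],[[0,0,0],0,1],[[0,0,0],0,1],[[0,0,0],0,1],[[0,0,0],0,1]])

```text
time: 3.02
tool_pos: [0.4552, -0.3168, 0.0046]
ee_rot: [3.141, 0.0, 1.649]
wrist_force: [0.5, 0.6, 1.3]
width: 0.0594
finger_force: 30.0
```

>>> carry_out(steps=[[[0,0,-0.01],0,1],[[0,0,-0.03],0,1],[[0,0,-0.06],0,1],[[0.01,0,-0.1],0,1],[[0.03,0.002,-0.14],0,1],[[0.06,0.005,-0.17],0,1],[[0.1,0.008,-0.19],0,1],[[0.145,0.011,-0.2],0,1],[[0.195,0.015,-0.2],-0.2,1],[[0.245,0.018,-0.2],-0.5,1]])

```text
time: 4.28
tool_pos: [0.4536, -0.0697, 0.2052]
ee_rot: [3.14, 0.001, 1.737]
wrist_force: [1.5, 0.5, -1.0]
width: 0.0593
finger_force: 30.0
```

>>> carry_out(steps=[[[0.05,0.004,0],-0.3,1],[[0.1,0.008,0],-0.6,1],[[0.15,0.011,0],-0.9,1],[[0.195,0.014,0],-1,1],[[0.23,0.017,0],-1,1],[[0.255,0.018,0],-1,1],[[0.268,0.018,0],-1,1],[[0.27,0.018,0],-1,1],[[0.27,0.018,0],-1,1]])

```text
time: 5.4
tool_pos: [0.4272, 0.1975, 0.2045]
ee_rot: [-3.141, 0.001, 1.91]
wrist_force: [-0.2, -0.7, -0.8]
width: 0.0592
finger_force: 30.0
```

```bash
python3 - <<'E'
from bench import robot
from h import *
go(robot,.45,.301,.2,109)
s=robot.snapshot("wrist");np.savez("w2.npz",**s)
a=fortho(s,.450,.301,.034,half=.12,res=.0006);b=fortho(s,.626,.293,.008,res=.00045)
for i in range(0,400,40):
    for im in(a,b): im[i,::4]=(255,0,0);im[::4,i]=(255,0,0)
cv2.imwrite("pics/o2.png",np.hstack([a,b])[:,:,::-1])
E
```

```text
t 5.4 at [0.4272 0.1975 0.2045] rpy [-1.7999e+02  4.0000e-02  1.0945e+02] shift mm [90.  56.   4.4] roll 0.045 w 0.0592 F [-0.2 -0.7 -0.8]
```

View pics/o2.png

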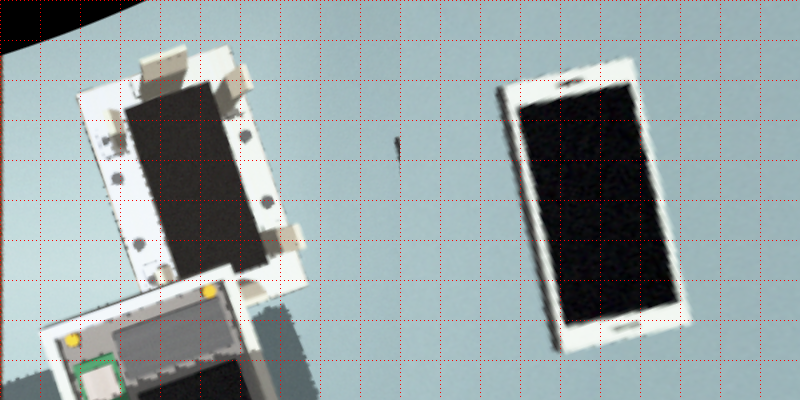

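The ortho crop shows the bed (dark) with corners TL (126,109), TR (210,82) and BR (268,261), which puts its centre near (0.448, 0.309) with yaw 18°. The display's corners run from (502,86) to (692,323), so its centre is (0.6246, 0.291) with yaw 12.8°. I'll cross-check the bed from the side camera.

```bash
python3 - <<'E'
from h import *
for n in("side","scene"):
    s=dict(np.load(n+"0.npz"))
    a=ortho(s,.35,.55,.2,.42,.034)
    g=cv2.cvtColor(a,cv2.COLOR_RGB2GRAY)
    m=cv2.morphologyEx((g<75).astype(np.uint8),cv2.MORPH_OPEN,np.ones((5,5)))
    k,l,st,_=cv2.connectedComponentsWithStats(m);i=1+np.argmax(st[1:,4])
    p=np.argwhere(l==i)*.001;P=np.c_[.55-p[:,0],.42-p[:,1]]*1000
    print(n,st[i,4],cv2.minAreaRect(P.astype(np.float32)),P.mean(0))
    # base white faces height check / bed height
    W=world(s);q=W[(abs(W[...,0]-.448)<.02)&(abs(W[...,1]-.309)<.03)];print("bed z",np.nanmedian(q[:,2]))
E
```

```text
side 5489 ((448.8999938964844, 311.79998779296875), (50.28021240234375, 114.15821075439453), 18.434946060180664) [448.86864638 311.54108216]
bed z 0.033907780169397994
scene 3712 ((450.4383850097656, 311.6643981933594), (46.93349838256836, 107.20968627929688), 20.556045532226562) [448.29283405 321.00592672]
bed z 0.03429564524333172
```

```bash
python3 - <<'E'
from bench import robot
from h import *
go(robot,.4485,.310,.09,108)
E
```

```text
t 5.45 at [0.4273 0.1974 0.2045] rpy [-1.8000e+02  3.0000e-02  1.0943e+02] shift mm [ 99.2  57.5 114.4] roll 0.143 w 0.0595 F [ 0.1 -0.5 -2.1]
```

>>> carry_out(steps=[[[0.02,0.01,0],0.14,1],[[0.05,0.03,0.01],0.14,1],[[0.075,0.045,0.03],0.14,1],[[0.09,0.053,0.06],0.14,1],[[0.097,0.057,0.09],0.14,1],[[0.099,0.0575,0.107],0.14,1],[[0.099,0.0575,0.114],0.14,1],[[0.099,0.0575,0.114],0.14,1],[[0.099,0.0575,0.114],0.14,1]])

```text
time: 6.58
tool_pos: [0.4491, 0.3108, 0.092]
ee_rot: [3.139, -0.0, 1.886]
wrist_force: [1.2, 0.5, -1.6]
width: 0.0599
finger_force: 30.0
```

```bash
python3 - <<'E'
from bench import robot
from h import *
go(robot,.4485,.310,.09,108)
s=robot.snapshot("wrist");np.savez("w3.npz",**s)
a=fortho(s,.440,.33,.0974,half=.1,res=.0005);b=fortho(s,.44,.33,.066,half=.1,res=.0005)
for i in range(0,400,40):
    for im in(a,b): im[i,::4]=(255,0,0);im[::4,i]=(255,0,0)
cv2.imwrite("pics/o3.png",np.hstack([a,b])[:,:,::-1])
E
```

```text
t 6.58 at [0.4491 0.3108 0.092 ] rpy [ 1.7985e+02 -2.0000e-02  1.0806e+02] shift mm [-0.5 -0.9  2. ] roll 0.006 w 0.0599 F [ 1.2  0.5 -1.6]
```

View pics/o3.png

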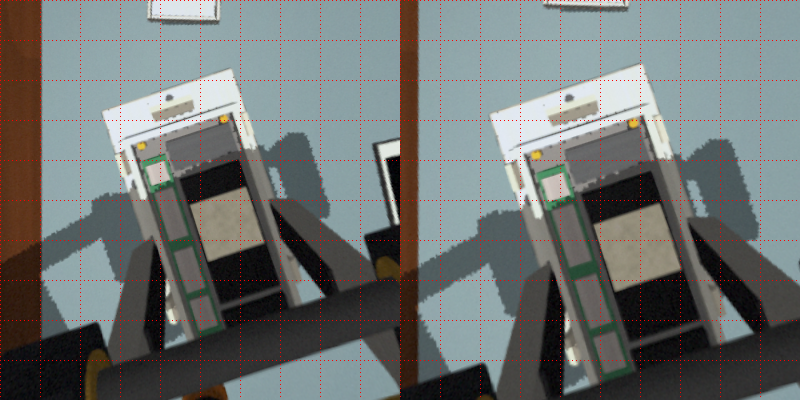

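Here the housing's far edge, mid (181,123), and the far guide's lead-in edge, (572,105) in the right crop, show the housing laterally aligned but about 2 mm short along the nest. I'll correct that and lower it.

>>> carry_out(steps=[[[0.0015,-0.001,0.005],0.01,1],[[0.0015,-0.001,0.015],0.01,1],[[0.0015,-0.001,0.022],0.01,1],[[0.0015,-0.001,0.029],0.01,1],[[0.0015,-0.001,0.035],0.01,1],[[0.0015,-0.001,0.04],0.01,1],[[0.0015,-0.001,0.043],0.01,1],[[0.0015,-0.001,0.045],0.01,1],[[0.0015,-0.001,0.045],0.01,1]])

```text
time: 7.75
tool_pos: [0.4475, 0.3113, 0.0457]
ee_rot: [3.14, 0.001, 1.884]
wrist_force: [0.8, -5.1, 3.1]
width: 0.0596
finger_force: 30.0
```

>>> carry_out(steps=[[[-0.0015,0,0],0,1],[[-0.0015,0,0],0,1],[[-0.0015,0,0.002],0,1],[[-0.0015,0,0.003],0,1]])

```text
time: 8.25
tool_pos: [0.4473, 0.311, 0.0425]
ee_rot: [3.141, -0.001, 1.885]
wrist_force: [0.2, 2.0, 1.4]
width: 0.0593
finger_force: 30.0
```

>>> carry_out(steps=[[[0,0,0.001],0,1],[[0,0,0.002],0,1],[[0,0,0.003],0,1],[[0,0,0.004],0,1],[[0,0,0.004],0,1]])

```text
time: 8.88
tool_pos: [0.4473, 0.3106, 0.0386]
ee_rot: [3.141, -0.0, 1.885]
wrist_force: [-1.1, 2.1, 3.0]
width: 0.0596
finger_force: 30.0
```

>>> carry_out(steps=[[[0,0,0.001],0,1],[[0,0,0.0015],0,1],[[0,0,0.0015],0,0.2],[[0,0,0.0015],0,0],[[0,0,0.0015],0,-0.3],[[0,0,0.0015],0,-0.6],[[0,0,0.0015],0,-1],[[0,0,0.0015],0,-1],[[0,0,0.0015],0,-1]])

```text
time: 10.0
tool_pos: [0.4472, 0.3103, 0.0368]
ee_rot: [-3.141, 0.0, 1.885]
wrist_force: [0.0, 0.0, -0.4]
width: 0.0929
finger_force: 0.0
```

>>> carry_out(steps=[[[0,0,-0.01],0,-1],[[0,0,-0.03],0,-1],[[0,0,-0.06],0,-1],[[0,0,-0.1],0,-1],[[0,0,-0.14],0,-1],[[-0.02,0,-0.165],0,-1],[[-0.05,0,-0.165],0,-1],[[-0.07,0,-0.165],0,-1],[[-0.07,0,-0.165],0,-1]])

```text
time: 11.12
tool_pos: [0.4693, 0.243, 0.2029]
ee_rot: [3.14, -0.0, 1.883]
wrist_force: [0.3, 0.5, -0.1]
width: 0.094
finger_force: 0.0
```

```bash
python3 - <<'E'
from bench import robot
from h import *
go(robot,.6246,.291,.1,102.8)
s=robot.snapshot("wrist");np.savez("w4.npz",**s)
a=fortho(s,.448,.31,.044,half=.1,res=.0005);b=fortho(s,.625,.291,.008,half=.1,res=.0005)
for i in range(0,400,40):
    for im in(a,b): im[i,::4]=(255,0,0);im[::4,i]=(255,0,0)
cv2.imwrite("pics/o4.png",np.hstack([a,b])[:,:,::-1])
E
```

```text
t 11.12 at [0.4693 0.243  0.2029] rpy [179.93  -0.   107.87] shift mm [ -2.  162.4 103.1] roll 0.507 w 0.094 F [ 0.3  0.5 -0.1]
```

View pics/o4.png

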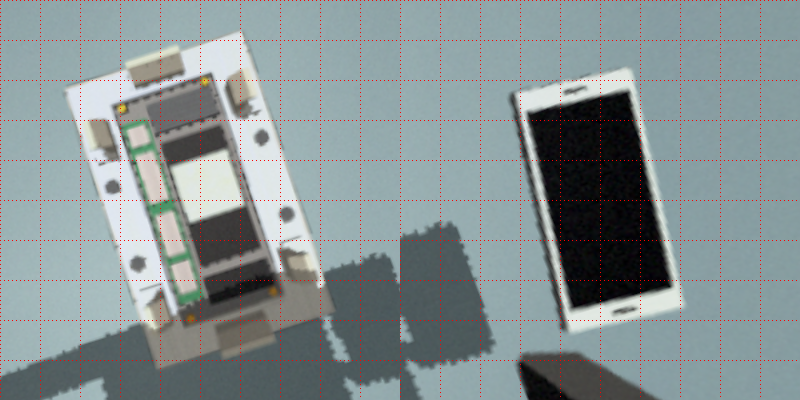

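The housing is seated squarely between the guides, centred near (198,199), which is about (0.447, 0.3105). The display is at (598.5,199), so (0.624, 0.2915), with yaw 12.6°. Next: fetch the display.

>>> carry_out(steps=[[[-0.001,0.05,0],0.52,-1],[[-0.001,0.1,0],0.52,-1],[[-0.001,0.14,0.03],0.52,-1],[[-0.0015,0.162,0.08],0.52,-1],[[-0.0015,0.162,0.13],0.52,-1],[[-0.0015,0.162,0.17],0.52,-1],[[-0.0015,0.162,0.185],0.52,-1],[[-0.0015,0.162,0.193],0.52,-1],[[-0.0015,0.162,0.193],0.52,-1],[[-0.0015,0.162,0.193],0.52,-1]])

```text
time: 12.42
tool_pos: [0.6248, 0.293, 0.0114]
ee_rot: [3.138, -0.0, 1.794]
wrist_force: [-0.8, -0.5, 0.4]
width: 0.0941
finger_force: 0.0
```

```bash
python3 - <<'E'
from bench import robot
from h import *
go(robot,.6242,.2915,.003,102.6)
E
```

```text
t 12.43 at [0.6248 0.293  0.0114] rpy [ 1.7977e+02 -3.0000e-02  1.0279e+02] shift mm [-1.3 -0.9  8.4] roll 0.019 w 0.0941 F [-0.8 -0.5  0.4]
```

>>> carry_out(steps=[[[-0.001,-0.001,0.003],0,-1],[[-0.001,-0.001,0.006],0,-1],[[-0.001,-0.001,0.008],0,-1],[[-0.001,-0.001,0.008],0,1],[[-0.001,-0.001,0.008],0,1],[[-0.001,-0.001,0.008],0,1],[[-0.001,-0.001,0.008],0,1],[[-0.001,-0.001,0.008],0,1],[[-0.001,-0.001,0.008],0,1]])

```text
time: 13.55
tool_pos: [0.6228, 0.2912, 0.0009]
ee_rot: [3.141, 0.0, 1.794]
wrist_force: [0.5, -0.6, 1.2]
width: 0.0598
finger_force: 30.0
```

>>> carry_out(steps=[[[0,0,-0.01],0,1],[[0,0,-0.03],0,1],[[0,0,-0.06],0,1],[[0,0,-0.09],0,1],[[0,0,-0.11],0,1],[[0,0,-0.12],0,1],[[0,0,-0.12],0,1]])

```text
time: 14.42
tool_pos: [0.6229, 0.2913, 0.1217]
ee_rot: [3.14, -0.0, 1.794]
wrist_force: [-0.3, 0.4, -0.6]
width: 0.0595
finger_force: 30.0
```

```bash
python3 - <<'E'
from bench import robot
from h import *
go(robot,.4473,.3105,.10,108)
E
```

```text
t 14.43 at [0.6229 0.2913 0.1217] rpy [179.94  -0.   102.79] shift mm [  57.6 -167.1   21.5] roll -0.521 w 0.0595 F [-0.3  0.4 -0.6]
```

>>> carry_out(steps=[[[0.01,-0.03,0],-0.1,1],[[0.027,-0.075,0],-0.3,1],[[0.042,-0.12,0],-0.5,1],[[0.052,-0.15,0.005],-0.52,1],[[0.0575,-0.166,0.01],-0.52,1],[[0.0575,-0.167,0.02],-0.52,1],[[0.0575,-0.167,0.03],-0.52,1],[[0.0575,-0.167,0.035],-0.52,1],[[0.0575,-0.167,0.035],-0.52,1]])

```text
time: 15.55
tool_pos: [0.4473, 0.3099, 0.0849]
ee_rot: [-3.14, 0.0, 1.884]
wrist_force: [-0.7, 1.0, -0.8]
width: 0.0595
finger_force: 30.0
```

```bash
python3 - <<'E'
from bench import robot
from h import *
go(robot,.4473,.3105,.0455,108)
s=robot.snapshot("wrist");np.savez("w5.npz",**s)
z=robot.get_obs()["tool_pos"][2]
a=fortho(s,.440,.33,z+.007,half=.1,res=.0005);b=fortho(s,.44,.33,.066,half=.1,res=.0005)
for i in range(0,400,40):
    for im in(a,b): im[i,::4]=(255,0,0);im[::4,i]=(255,0,0)
cv2.imwrite("pics/o5.png",np.hstack([a,b])[:,:,::-1])
E
```

```text
t 15.55 at [0.4473 0.3099 0.0849] rpy [-1.7990e+02  3.0000e-02  1.0795e+02] shift mm [ 0.6  0.3 39.4] roll -0.005 w 0.0595 F [-0.7  1.  -0.8]
```

View pics/o5.png

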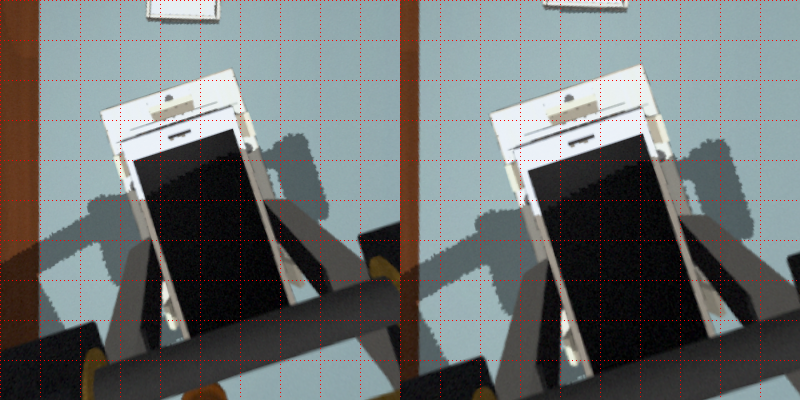

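The display is level over the nest, far edge mid near (180,124), matching where the housing sat. Lowering it.

>>> carry_out(steps=[[[0.0005,0,0.008],0,1],[[0.0005,0,0.016],0,1],[[0.0005,0,0.023],0,1],[[0.0005,0,0.028],0,1],[[0.0005,0,0.032],0,1],[[0.0005,0,0.034],0,1],[[0.0005,0,0.036],0,1],[[0.0005,0,0.036],0,1]])

```text
time: 16.6
tool_pos: [0.4469, 0.3108, 0.0499]
ee_rot: [-3.141, 0.0, 1.885]
wrist_force: [-0.0, -0.3, -0.5]
width: 0.0594
finger_force: 30.0
```

>>> carry_out(steps=[[[0,0,0.001],0,1],[[0,0,0.002],0,1],[[0,0,0.003],0,1],[[0,0,0.0035],0,1],[[0,0,0.0035],0,1]])

```text
time: 17.23
tool_pos: [0.4469, 0.3108, 0.0464]
ee_rot: [-3.142, 0.0, 1.885]
wrist_force: [0.1, 0.5, -0.3]
width: 0.0592
finger_force: 30.0
```

>>> carry_out(steps=[[[0,0,0.0005],0,1],[[0,0,0.001],0,1],[[0,0,0.0015],0,1],[[0,0,0.0015],0,0.2],[[0,0,0.0015],0,0],[[0,0,0.0015],0,-0.3],[[0,0,0.0015],0,-0.6],[[0,0,0.0015],0,-1],[[0,0,0.0015],0,-1],[[0,0,0.0015],0,-1]])

```text
time: 18.48
tool_pos: [0.447, 0.3108, 0.0449]
ee_rot: [-3.142, 0.0, 1.885]
wrist_force: [0.6, 0.4, -0.3]
width: 0.0936
finger_force: 0.0
```

>>> carry_out(steps=[[[0,0,-0.01],0,-1],[[0,0,-0.03],0,-1],[[0,0,-0.06],0,-1],[[0,0,-0.1],0,-1],[[0,0,-0.14],0,-1],[[-0.05,0,-0.16],0,-1],[[-0.11,0,-0.16],0,-1],[[-0.17,0,-0.16],0,-1],[[-0.23,0,-0.16],0,-1],[[-0.29,0,-0.16],0,-1]])

```text
time: 19.73
tool_pos: [0.537, 0.0332, 0.2061]
ee_rot: [3.14, 0.001, 1.885]
wrist_force: [0.8, 1.1, 0.2]
width: 0.0944
finger_force: 0.0
```

```bash
python3 - <<'E'
from bench import robot
from h import *
go(robot,.634,-.289,.13,76.9)
s=robot.snapshot("side")
W=world(s);q=W[(abs(W[...,0]-.4472)<.02)&(abs(W[...,1]-.3105)<.03)];print("display z",np.nanmedian(q[:,2]))
a=ortho(s,.35,.55,.2,.42,.052)
cv2.imwrite("pics/o6.png",cv2.resize(a,None,fx=2.5,fy=2.5)[:,:,::-1])
E
```

```text
t 19.73 at [0.537  0.0332 0.2061] rpy [1.799e+02 3.000e-02 1.080e+02] shift mm [-336.3   -7.5   76.3] roll 3.11 w 0.0944 F [0.8 1.1 0.2]
display z 0.051901190388391485
```

View pics/o6.png

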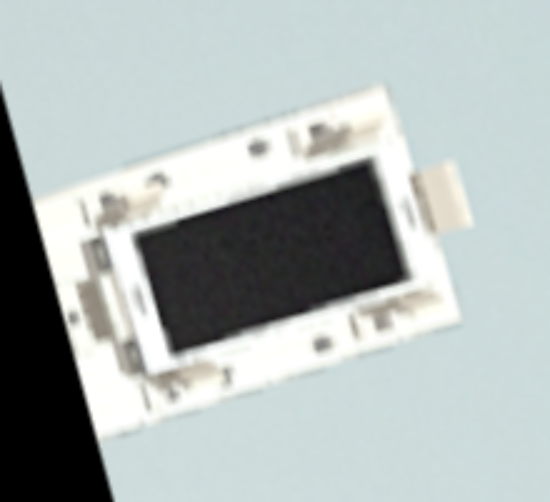

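The display sits flat in the nest: glass centre near (272,255), upper face z 0.052. Moving above the plate.

>>> carry_out(steps=[[[-0.06,-0.002,0],0.5,-1],[[-0.12,-0.003,0.01],1,-1],[[-0.18,-0.004,0.03],1.5,-1],[[-0.24,-0.006,0.05],2,-1],[[-0.29,-0.007,0.07],2.5,-1],[[-0.32,-0.0075,0.076],3,-1],[[-0.336,-0.0075,0.076],3.11,-1],[[-0.336,-0.0075,0.076],3.11,-1],[[-0.336,-0.0075,0.076],3.11,-1]])

```text
time: 20.9
tool_pos: [0.6336, -0.2856, 0.1303]
ee_rot: [3.14, -0.0, 1.344]
wrist_force: [-0.1, 0.5, -0.3]
width: 0.0941
finger_force: 0.0
```

```bash
python3 - <<'E'
from bench import robot
from h import *
go(robot,.634,-.289,.013,76.9)
s=robot.snapshot("wrist");np.savez("w6.npz",**s)
a=fortho(s,.634,-.289,.044,half=.05,res=.00025);b=fortho(s,.634,-.289,.008,half=.08,res=.0004)
for i in range(0,400,40):
    for im in(a,b): im[i,::4]=(255,0,0);im[::4,i]=(255,0,0)
cv2.imwrite("pics/o7.png",np.hstack([a,b])[:,:,::-1])
E
```

```text
t 20.9 at [ 0.6336 -0.2856  0.1303] rpy [179.92  -0.    77.01] shift mm [ -3.2   1.  117.3] roll 0.011 w 0.0941 F [-0.1  0.5 -0.3]
```

View pics/o7.png

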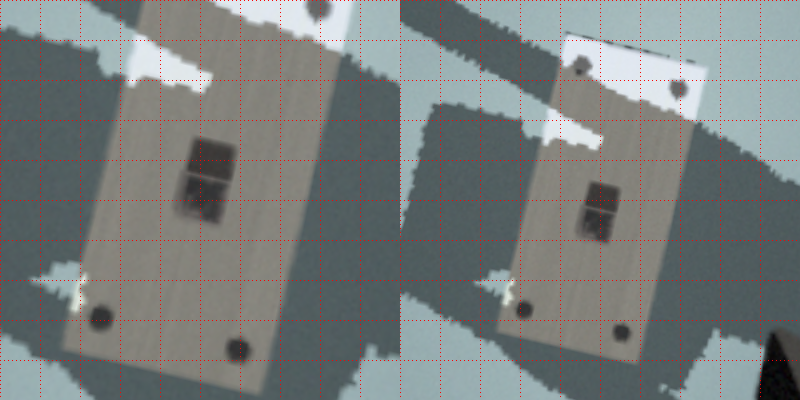

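The plate's post top is at (205,199) and the plate corners run from (567,35) to (638,363). That puts the post at (0.635, -0.289), yaw -13.3°. Next: grip the post.

>>> carry_out(steps=[[[-0.003,0.002,0.03],0.03,-1],[[-0.003,0.002,0.065],0.03,-1],[[-0.003,0.002,0.09],0.03,-1],[[-0.003,0.002,0.105],0.03,-1],[[-0.003,0.002,0.113],0.03,-1],[[-0.003,0.002,0.116],0.03,-1],[[-0.003,0.002,0.116],0.03,-1],[[-0.003,0.002,0.116],0.03,-1]])

```text
time: 21.95
tool_pos: [0.635, -0.2907, 0.0141]
ee_rot: [3.14, 0.001, 1.337]
wrist_force: [-0.4, -0.1, -0.2]
width: 0.094
finger_force: 0.0
```

>>> carry_out(steps=[[[0,0,0],0,0],[[0,0,0],0,0.4],[[0,0,0],0,0.7],[[0,0,0],0,1],[[0,0,0],0,1],[[0,0,0],0,1],[[0,0,0],0,1],[[0,0,0],0,1]])

```text
time: 22.95
tool_pos: [0.6344, -0.2903, 0.013]
ee_rot: [3.142, 0.0, 1.337]
wrist_force: [-0.2, -0.3, 0.7]
width: 0.0174
finger_force: 0.0
```

>>> carry_out(steps=[[[0,0,0],0,1],[[0,0,0],0,1],[[0,0,0],0,1]])

```text
time: 23.32
tool_pos: [0.6344, -0.2903, 0.013]
ee_rot: [-3.142, 0.0, 1.337]
wrist_force: [-0.1, 0.0, 0.3]
width: 0.0118
finger_force: 30.0
```

>>> carry_out(steps=[[[0,0,-0.005],0,1],[[0,0,-0.02],0,1],[[0,0,-0.04],0,1],[[0,0,-0.07],0,1],[[0,0,-0.1],0,1],[[0,0,-0.125],0,1],[[0,0,-0.14],0,1],[[0,0,-0.14],0,1]])

```text
time: 24.32
tool_pos: [0.6353, -0.2908, 0.1557]
ee_rot: [3.137, 0.001, 1.337]
wrist_force: [0.3, 0.3, -1.7]
width: 0.0117
finger_force: 30.0
```

```bash
python3 - <<'E'
from bench import robot
from h import *
go(robot,.4472,.3107,.153,108)
E
```

```text
t 24.32 at [ 0.6353 -0.2908  0.1557] rpy [1.7976e+02 7.0000e-02 7.6590e+01] shift mm [ 541.4 -322.5    0.6] roll -3.141 w 0.0117 F [ 0.3  0.3 -1.7]
```

>>> carry_out(steps=[[[0.015,-0.009,0],0,1],[[0.04,-0.024,0],-0.1,1],[[0.075,-0.045,0],-0.3,1],[[0.115,-0.069,0],-0.6,1],[[0.158,-0.094,0],-0.9,1],[[0.2,-0.119,0],-1.2,1],[[0.243,-0.145,0],-1.5,1],[[0.285,-0.17,0],-1.8,1],[[0.328,-0.195,0],-2.1,1],[[0.37,-0.22,0],-2.4,1]])

```text
time: 25.58
tool_pos: [0.5037, 0.1227, 0.1513]
ee_rot: [-3.139, -0.001, 1.758]
wrist_force: [0.5, 0.5, -1.0]
width: 0.0117
finger_force: 30.0
```

```bash
python3 - <<'E'
from bench import robot
from h import *
go(robot,.4472,.3107,.153,108)
E
```

```text
t 25.57 at [0.5037 0.1227 0.1513] rpy [-1.7982e+02 -4.0000e-02  1.0073e+02] shift mm [195.2 -20.5  -1.6] roll -0.727 w 0.0117 F [ 0.5  0.5 -1. ]
```

>>> carry_out(steps=[[[0.04,-0.004,0],-0.25,1],[[0.08,-0.008,0],-0.5,1],[[0.12,-0.012,0],-0.73,1],[[0.155,-0.016,0.005],-0.73,1],[[0.18,-0.019,0.015],-0.73,1],[[0.193,-0.0205,0.03],-0.73,1],[[0.195,-0.0205,0.04],-0.73,1],[[0.195,-0.0205,0.045],-0.73,1],[[0.195,-0.0205,0.045],-0.73,1],[[0.195,-0.0205,0.045],-0.73,1]])

```text
time: 26.82
tool_pos: [0.451, 0.3081, 0.1086]
ee_rot: [3.14, 0.0, 1.882]
wrist_force: [-0.6, 0.6, -1.5]
width: 0.0118
finger_force: 30.0
```

```bash
python3 - <<'E'
from bench import robot
from h import *
go(robot,.4472,.3107,.065,108)
s=robot.snapshot("wrist");np.savez("w7.npz",**s)
z=robot.get_obs()["tool_pos"][2]
a=fortho(s,.440,.33,z-.005,half=.1,res=.0005);b=fortho(s,.44,.33,.066,half=.1,res=.0005)
for i in range(0,400,40):
    for im in(a,b): im[i,::4]=(255,0,0);im[::4,i]=(255,0,0)
cv2.imwrite("pics/o8.png",np.hstack([a,b])[:,:,::-1])
E
```

```text
t 26.82 at [0.451  0.3081 0.1086] rpy [179.93   0.   107.82] shift mm [ 3.6 -2.8 43.6] roll -0.018 w 0.0118 F [-0.6  0.6 -1.5]
```

View pics/o8.png

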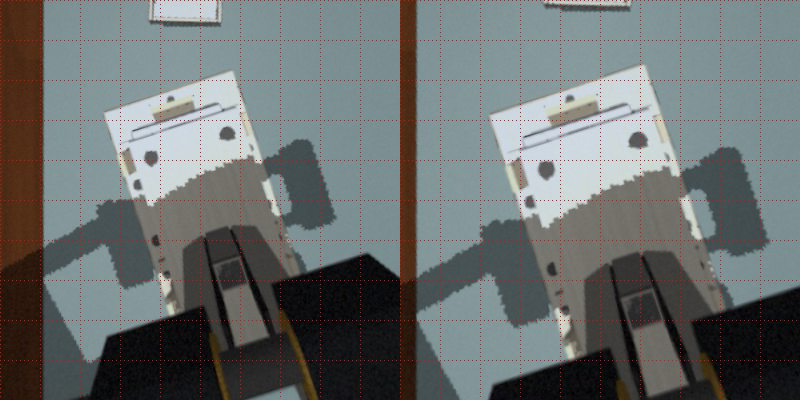

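The plate is held level, with hole pair at (151,158) and (227,133), so its centre is about (0.450, 0.3096). It needs +1.9 mm along and -2.3 mm across.

>>> carry_out(steps=[[[0.002,-0.0023,0],-0.02,1],[[0.002,-0.0023,0.006],-0.02,1],[[0.002,-0.0023,0.013],-0.02,1],[[0.002,-0.0023,0.02],-0.02,1],[[0.002,-0.0023,0.026],-0.02,1],[[0.002,-0.0023,0.032],-0.02,1],[[0.002,-0.0023,0.037],-0.02,1],[[0.002,-0.0023,0.04],-0.02,1],[[0.002,-0.0023,0.041],-0.02,1],[[0.002,-0.0023,0.041],-0.02,1]])

```text
time: 28.12
tool_pos: [0.4476, 0.3098, 0.0671]
ee_rot: [3.141, 0.0, 1.886]
wrist_force: [-0.1, -0.1, -1.6]
width: 0.0122
finger_force: 30.0
```

>>> carry_out(steps=[[[0,0,0.001],0,1],[[0,0,0.002],0,1],[[0,0,0.003],0,1],[[0,0,0.003],0,1]])

```text
time: 28.62
tool_pos: [0.4475, 0.3098, 0.064]
ee_rot: [3.141, 0.0, 1.887]
wrist_force: [0.3, 0.2, -0.7]
width: 0.012
finger_force: 30.0
```

>>> carry_out(steps=[[[0,0,0.001],0,1],[[0,0,0.002],0,1],[[0,0,0.002],0,1],[[0,0,0.002],0,0.7],[[0,0,0.002],0,0.5],[[0,0,0.002],0,0.2],[[0,0,0.002],0,0.2],[[0,0,0.002],0,0.2],[[0,0,0.002],0,0.2]])

```text
time: 29.75
tool_pos: [0.4475, 0.3097, 0.0619]
ee_rot: [-3.142, 0.0, 1.887]
wrist_force: [0.4, 0.2, 0.1]
width: 0.0376
finger_force: 0.0
```

>>> carry_out(steps=[[[0,0,-0.01],0,0.2],[[0,0,-0.03],0,0.2],[[0,0,-0.06],0,0],[[0,0,-0.09],0,-1],[[0,0,-0.13],0,-1],[[-0.05,0,-0.14],0,-1],[[-0.1,0,-0.14],0,-1],[[-0.13,0,-0.14],0,-1],[[-0.13,0,-0.14],0,-1],[[-0.13,0,-0.14],0,-1]])

```text
time: 31.0
tool_pos: [0.4877, 0.1867, 0.2024]
ee_rot: [3.141, -0.001, 1.887]
wrist_force: [0.2, 0.2, 0.6]
width: 0.094
finger_force: 0.0
```

```bash
python3 - <<'E'
from bench import robot
from h import *
go(robot,.458,-.014,.13,90)
s=robot.snapshot("wrist");np.savez("w8.npz",**s)
a=fortho(s,.4472,.3107,.0577,half=.1,res=.0005);b=fortho(s,.4472,.3107,.0937,half=.05,res=.00025)
for i in range(0,400,40):
    for im in(a,b): im[i,::4]=(255,0,0);im[::4,i]=(255,0,0)
cv2.imwrite("pics/o9.png",np.hstack([a,b])[:,:,::-1])
E
```

```text
t 31.0 at [0.4877 0.1867 0.2024] rpy [ 1.7996e+02 -3.0000e-02  1.0810e+02] shift mm [-181.6  -90.7   72.3] roll 1.81 w 0.094 F [0.2 0.2 0.6]
```

View pics/o9.png

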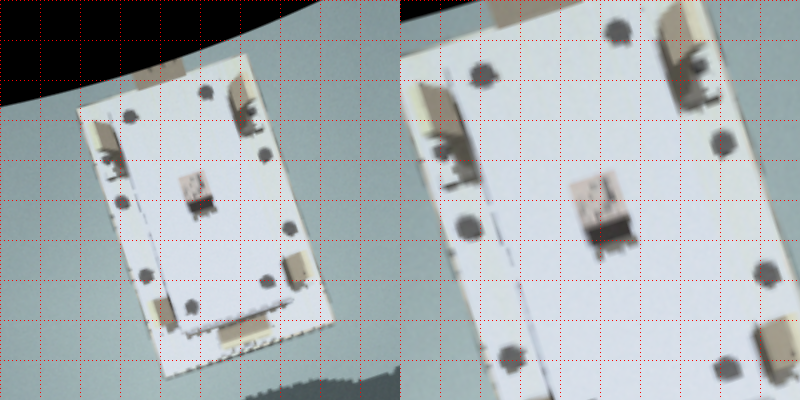

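The plate lies squarely in the nest. The post top is centred at (599,200) in the right crop, so (0.447, 0.3107). Next: the weight.

>>> carry_out(steps=[[[-0.05,-0.025,0],0,-1],[[-0.1,-0.05,0.01],0,-1],[[-0.145,-0.072,0.03],0,-1],[[-0.17,-0.085,0.05],0,-1],[[-0.181,-0.09,0.068],0,-1],[[-0.1815,-0.0905,0.072],0,-1],[[-0.1815,-0.0905,0.072],0,-1],[[-0.1815,-0.0905,0.072],0,-1]])

```text
time: 32.05
tool_pos: [0.4589, -0.0135, 0.1309]
ee_rot: [3.14, 0.001, 1.888]
wrist_force: [-1.0, 0.0, 1.1]
width: 0.0939
finger_force: 0.0
```

```bash
python3 - <<'E'
from bench import robot
from h import *
go(robot,.458,-.014,.006,108)
s=robot.snapshot("wrist");np.savez("w9.npz",**s)
a=fortho(s,.458,-.014,.022,half=.05,res=.00025)
for i in range(0,400,40): a[i,::4]=(255,0,0);a[::4,i]=(255,0,0)
cv2.imwrite("pics/o10.png",a[:,:,::-1])
E
```

```text
t 32.05 at [ 0.4589 -0.0135  0.1309] rpy [1.7991e+02 3.0000e-02 1.0819e+02] shift mm [-1.000e-01 -1.200e+00  1.249e+02] roll 0.019 w 0.0939 F [-1.   0.   1.1]
```

View pics/o10.png

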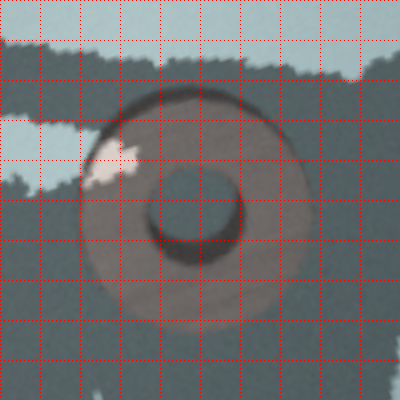

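The ring's top face is centred at (196.5,215), so (0.457, -0.018). Gripping it.

>>> carry_out(steps=[[[-0.0034,-0.0033,0.03],0.02,-1],[[-0.0034,-0.0033,0.065],0.02,-1],[[-0.0034,-0.0033,0.095],0.02,-1],[[-0.0034,-0.0033,0.112],0.02,-1],[[-0.0034,-0.0033,0.12],0.02,-1],[[-0.0034,-0.0033,0.1245],0.02,-1],[[-0.0034,-0.0033,0.1245],0.02,-1],[[-0.0034,-0.0033,0.1245],0.02,-1]])

```text
time: 33.1
tool_pos: [0.4568, -0.0189, 0.0063]
ee_rot: [3.14, 0.001, 1.883]
wrist_force: [-1.2, 0.5, -0.9]
width: 0.0939
finger_force: 0.0
```

>>> carry_out(steps=[[[0,0,0],0,0.2],[[0,0,0],0,0.6],[[0,0,0],0,1],[[0,0,0],0,1],[[0,0,0],0,1],[[0,0,0],0,1]])

```text
time: 33.85
tool_pos: [0.4566, -0.0186, 0.0056]
ee_rot: [3.141, 0.0, 1.883]
wrist_force: [2.3, 0.8, -0.8]
width: 0.0601
finger_force: 30.0
```

>>> carry_out(steps=[[[0,0,-0.005],0,1],[[0,0,-0.02],0,1],[[0,0,-0.045],0,1],[[0,0,-0.08],0,1],[[0,0,-0.115],0,1],[[0,0,-0.14],0,1],[[0,0,-0.15],0,1],[[0,0,-0.15],0,1]])

```text
time: 34.85
tool_pos: [0.4561, -0.0187, 0.1558]
ee_rot: [3.141, 0.0, 1.883]
wrist_force: [0.4, 0.1, -4.5]
width: 0.06
finger_force: 30.0
```

```bash
python3 - <<'E'
from bench import robot
from h import *
go(robot,.4475,.3100,.15,108)
E
```

```text
t 34.85 at [ 0.4561 -0.0187  0.1558] rpy [1.7997e+02 3.0000e-02 1.0789e+02] shift mm [315.5  92.8   5.7] roll -0.011 w 0.06 F [ 0.4  0.1 -4.5]
```

>>> carry_out(steps=[[[0.02,0.006,0],0,1],[[0.055,0.016,0],0,1],[[0.1,0.029,0],0,1],[[0.145,0.043,0],0,1],[[0.19,0.056,0],0,1],[[0.235,0.069,0],0,1],[[0.275,0.081,0],0,1],[[0.3,0.088,0.01],0,1],[[0.313,0.092,0.02],0,1],[[0.3155,0.093,0.03],0,1]])

```text
time: 36.1
tool_pos: [0.4469, 0.3099, 0.1234]
ee_rot: [-3.139, 0.001, 1.884]
wrist_force: [-0.3, 0.3, -5.3]
width: 0.0601
finger_force: 30.0
```

>>> carry_out(steps=[[[0,0,0],0,1],[[0,0,0],0,1],[[0,0,0],0,1]])

```text
time: 36.48
tool_pos: [0.4482, 0.3096, 0.1263]
ee_rot: [3.14, -0.0, 1.882]
wrist_force: [-0.3, 1.1, -3.7]
width: 0.0602
finger_force: 30.0
```

```bash
python3 - <<'E'
from bench import robot
from h import *
go(robot,.4475,.3100,.0625,108)
z=robot.get_obs()["tool_pos"][2]
s=robot.snapshot("wrist");np.savez("w10.npz",**s)
a=fortho(s,.447,.3107,z+.0164,half=.05,res=.00025);b=fortho(s,.447,.3107,.0932,half=.05,res=.00025)
for i in range(0,400,40):
    for im in(a,b): im[i,::4]=(255,0,0);im[::4,i]=(255,0,0)
cv2.imwrite("pics/o11.png",np.hstack([a,b])[:,:,::-1])
E
```

```text
t 36.48 at [0.4482 0.3096 0.1263] rpy [179.92  -0.   107.83] shift mm [ 0.6 -0.7 63.8] roll -0.017 w 0.0602 F [-0.3  1.1 -3.7]
```

View pics/o11.png

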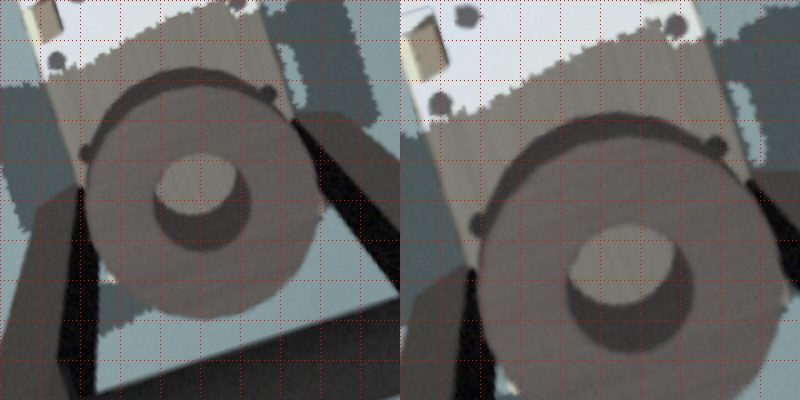

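The bore centre is at (202.5,203), so (0.4477, 0.310), within 1 mm of the post axis. Lowering over the post.

>>> carry_out(steps=[[[0.0007,-0.0007,0.004],0,1],[[0.0007,-0.0007,0.012],0,1],[[0.0007,-0.0007,0.02],0,1],[[0.0007,-0.0007,0.028],0,1],[[0.0007,-0.0007,0.036],0,1],[[0.0007,-0.0007,0.043],0,1],[[0.0007,-0.0007,0.049],0,1],[[0.0007,-0.0007,0.054],0,1],[[0.0007,-0.0007,0.057],0,1],[[0.0007,-0.0007,0.0585],0,1]])

```text
time: 37.78
tool_pos: [0.4468, 0.3106, 0.0669]
ee_rot: [3.142, 0.0, 1.883]
wrist_force: [-0.7, -0.4, -4.6]
width: 0.0596
finger_force: 30.0
```

>>> carry_out(steps=[[[0,0,0.0005],0,1],[[0,0,0.001],0,1],[[0,0,0.0015],0,1],[[0,0,0.0015],0,1]])

```text
time: 38.28
tool_pos: [0.4468, 0.3106, 0.0655]
ee_rot: [3.141, 0.0, 1.883]
wrist_force: [1.0, -0.3, -4.9]
width: 0.0601
finger_force: 30.0
```

>>> carry_out(steps=[[[0,0,0.0005],0,1],[[0,0,0.001],0,1],[[0,0,0.0015],0,1],[[0,0,0.002],0,1],[[0,0,0.0025],0,1],[[0,0,0.003],0,1],[[0,0,0.0035],0,1],[[0,0,0.004],0,1],[[0,0,0.004],0,1]])

```text
time: 39.4
tool_pos: [0.4468, 0.3105, 0.0615]
ee_rot: [3.142, 0.0, 1.883]
wrist_force: [-1.2, 0.0, -4.0]
width: 0.0602
finger_force: 30.0
```

>>> carry_out(steps=[[[0,0,0.0005],0,1],[[0,0,0.001],0,1],[[0,0,0.0015],0,1],[[0,0,0.0019],0,1],[[0,0,0.0019],0,1],[[0,0,0.0019],0,1]])

```text
time: 40.15
tool_pos: [0.4468, 0.3106, 0.0596]
ee_rot: [3.141, 0.0, 1.883]
wrist_force: [-1.0, 0.3, -3.0]
width: 0.0599
finger_force: 30.0
```

>>> carry_out(steps=[[[0,0,0.0004],0,1],[[0,0,0.0008],0,1],[[0,0,0.0008],0,1]])

```text
time: 40.52
tool_pos: [0.4468, 0.3106, 0.0595]
ee_rot: [3.141, 0.0, 1.883]
wrist_force: [-2.5, -1.8, 3.2]
width: 0.0601
finger_force: 30.0
```

The force rising at TCP 0.0595 shows the bed is on its stop. Releasing and retreating.

>>> carry_out(steps=[[[0,0,-0.0004],0,1],[[0,0,-0.0004],0,0.2],[[0,0,-0.0004],0,0],[[0,0,-0.0004],0,-0.3],[[0,0,-0.0004],0,-0.6],[[0,0,-0.0004],0,-0.9],[[0,0,-0.0004],0,-0.9],[[0,0,-0.0004],0,-0.9]])

```text
time: 41.52
tool_pos: [0.4469, 0.3106, 0.059]
ee_rot: [3.141, 0.0, 1.883]
wrist_force: [0.1, -0.1, 0.4]
width: 0.0889
finger_force: 0.0
```

>>> carry_out(steps=[[[0,0,-0.01],0,-0.9],[[0,0,-0.03],0,-0.9],[[0,0,-0.06],0,-0.9],[[0,0,-0.1],0,-0.9],[[0,0,-0.14],0,-0.9],[[-0.04,0,-0.15],0,-0.9],[[-0.08,0,-0.15],0,-0.9],[[-0.12,0,-0.15],0,-0.9],[[-0.12,0,-0.15],0,-0.9],[[-0.12,0,-0.15],0,-0.9]])

```text
time: 42.78
tool_pos: [0.4836, 0.1969, 0.2097]
ee_rot: [3.141, -0.001, 1.883]
wrist_force: [-0.1, -0.7, 0.3]
width: 0.0895
finger_force: 0.0
```

```bash
python3 - <<'E'
from bench import robot
from h import *
go(robot,.4475,.3100,.2,108)
s=robot.snapshot("wrist")
a=fortho(s,.447,.3107,.076,half=.1,res=.0005)
for i in range(0,400,40): a[i,::4]=(255,0,0);a[::4,i]=(255,0,0)
s=robot.snapshot("side");W=world(s)
r=np.hypot(W[...,0]-.447,W[...,1]-.3105);q=W[(r<.026)&(r>.015)&(W[...,2]>.05)];print("weight top",np.nanmedian(q[:,2]))
b=s["image"][250:400,220:440];b=cv2.resize(b,(400,273));b=np.vstack([b,np.zeros((127,400,3),np.uint8)])
cv2.imwrite("pics/o12.png",np.hstack([a,b])[:,:,::-1])
E
```

```text
t 42.77 at [0.4836 0.1969 0.2097] rpy [ 1.7995e+02 -4.0000e-02  1.0789e+02] shift mm [118.7   0.4   9.8] roll -0.011 w 0.0895 F [-0.1 -0.7  0.3]
weight top 0.07600445996380802
```

View pics/o12.png

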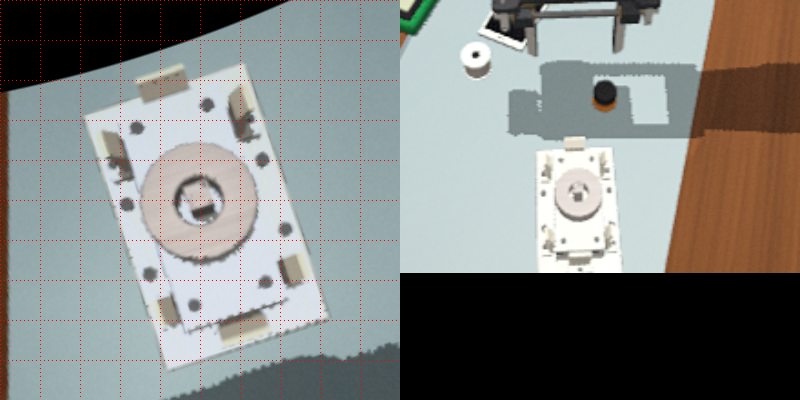

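The ring sits flat around the post at (199,201). Its top is at z 0.076, which is the bed at 26 plus 50 mm of stack, so the bed is on its stop. Handing in.

```bash
python3 -c "
from bench import robot
print(robot.close_job())"
```

```text
the job is handed in; nothing more can be done
None
```

The housing, small display, pressure plate and disc weight are stacked in the jig in that order. The bed is down on its stop, with the weight's top measured at 76 mm, and I handed the job in at about 43 s; no verdict came back.

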